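# Tare the bead scale through its sunken key

## Task

Two identical bead scales stand on the shop counter; tare the one that has the dish on its pan. With a fingertip, push that scale's dust shutter fully open, then reach into the well it uncovers, press the sunken key all the way down and keep it down for two seconds, then let it come up and move clear. Leave the shutter open; do not lift or shift the dish, do not operate the other scale, and leave the other things on the counter where they are.

Things in the scene. Friction and masses are not known exactly. Their poses are not given: they have to be found in the camera images.
- scale_a: the scale to tare, with the dish on its pan: grey box 220 (its x) x 200 (its y) mm, deck 55 mm high, fixed. Origin: centre of its underside; -x is its front edge (to the robot; turned up to 0.3 rad), z up. Steel pan: radius 62, centre x = +42, y = 0, top at z = 62 mm. Guide strips 4 mm high run along y on the deck beside the shutter, at x = -96.5 and -39.5 mm.
- well_a (a point): centre of the mouth of scale A's well, at deck height (scale x = -68, y = +40, z = 55 mm); axes as the scale's. The mouth is a rectangle 54 mm along the scale's y and 38 mm along its x, with upright walls 25 mm deep: shut fingers enter when the line along which they close lies along the scale's y.
- shutter_a (a joint): opening of scale A's shutter in m: 0 shut, 0.064 fully open; starts between 0 and 0.012. It slides along the scale's -y direction, takes about 1.5 N, and stays where it is left. The well is wholly uncovered from 0.059.
- tab_a (a point): top centre of the push tab on scale A's shutter, moves with it; axes as the scale's. The shutter is a steel plate 50 (x) x 64 (y) mm over the well, its top 4 mm above the deck. The tab across its middle is a black ridge 30 mm long (x), 8 mm thick (y), top 20 mm above the deck; its +y side is an upright face to push on, its -y side a ramp.
- keytop_a (a point): centre of the top of scale A's sunken key, moves with it: a white disc of diameter 22 mm in the middle of the well, its top 16 mm below the deck (39 mm above the counter) at rest, 21 mm below when pressed fully down
- key_a (a joint): travel of scale A's key in m: 0 at rest, 0.005 fully down. Spring: it starts to move at about 2 N, is fully down at about 5 N, then stands on a hard stop; it springs back when let go.
- dish: white round dish standing loose on scale A's pan, diameter 76, height 24 mm, about 70 g; origin at the centre of its underside, z up
- well_b (a point): the same point as well_a on the other scale (B, identical, its pan empty), axes as scale B's
- shutter_b (a joint): opening of scale B's shutter in m, as shutter_a; to be left alone
- tab_b (a point): top centre of the push tab of scale B's shutter, as tab_a; to be left alone
- key_b (a joint): travel of scale B's key, as key_a; to be left alone
- spare_dish: a spare dish, same as the dish, loose on the counter between the scales; origin under its centre
- spool: wooden thread spool standing loose between the scales, diameter 36, height 40 mm; origin under its centre
- jar: lidded glass jar, diameter 52, height 65 mm, loose at the left; origin under its centre
- tub: lidded amber glass jar, diameter 48, height 50 mm, loose at the right; origin under its centre
- scoop: small spoon-shaped wooden scoop, 140 mm long, lying loose between the scales, its handle towards the robot
Things that resemble listed ones, but are neither listed nor needed, are in the scene too. What is shaped like the dish but green or purple is not meant.

How it is judged (in metres and radians):
On the way, in this order (a step that is already met when the one before it is completed fails the run):
1. the shutter of the scale with the dish is pushed open (value of joint shutter_a above 0.056 m), for 0.2 s.
2. its sunken key is held fully down (value of joint key_a above 0.004 m and value of joint shutter_a above 0.05 m), for 1.6 s.
3. the key is let up again (value of joint key_a below 0.001 m), for 0.2 s.
At the end, for the whole second after the job is handed in: Scale A's shutter is open (joint above 0.056 of 0.064 m), its key has been held down (over 4 of 5 mm) for at least 1.6 s without a break and is up again (under 1 mm), and the dish stands upright on the pan within 10 mm of where it was (value of joint shutter_a above 0.056 m and value of joint key_a below 0.001 m and z of dish in the frame of scale_a above 0.058 m and distance of dish from where it was at the start of the episode below 0.01 m and angle between dish's own z axis and vertical below 0.1 rad and linear speed of dish below 0.02 m/s); the robot touches nothing.
It fails at once if the dish is lifted, tipped or shifted by more than 15 mm (distance of dish from where it was at the start of the episode above 0.015 m or height (world z) of dish above 0.07 m or angle between dish's own z axis and vertical above 0.3 rad).
It fails at once if the other scale's key is pressed (over 2 mm) or its shutter moved (over 6 mm) (value of joint key_b above 0.002 m or distance of tab_b from where it was at the start of the episode above 0.006 m).
It fails at once if another thing on the counter is moved by more than 20 mm or lifted (distance of any of spare_dish, spool, jar, tub, scoop from where it was at the start of the episode above 0.02 m).
It also fails if it takes over 45 s, if anything falls off the work surface, if the arm or the gripper's body presses on something with over 40 N, if the wrist force passes 120 N, or if a joint passes its speed limit or range.

## Robot

A 6-joint arm with a two-finger parallel gripper is mounted at the origin on the work surface. World frame = base frame: x ahead of the robot, y to its left, z up, the work surface at z = 0. Lengths are in m, angles in degrees, forces in N, time in s.
With the tool pointing down it reaches from about 0.375 to 0.975 m from the base axis. Payload 3.8 kg.
Tool frame: the origin (TCP) lies at the very end of the fingers, on their centre line; the grasp point (between the pads) lies 19 mm behind it; x points along the fingers, y is the direction in which the jaws open and shut, and the axes are right-handed (so a half turn about x gives the same grasp; the last joint's range is limited). The gripper opens to 85 mm and grips with 20 to 120 N. Pads are 22 mm wide; open, the fingers measure 114 mm over their backs; the gripper's body (76 mm by 85 mm) begins 54 mm behind the grasp point. The pads swing forward as they close: fully open they stand 13 mm farther back than shut.
Start: joints at [72.141, 15.12, 91.902, -0, 72.978, -2.114], TCP at [0.183, 0.65, 0.231] pointing down, gripper open.
Joint ranges: [-150.88, 150.88], [-54.13, 125.18], [17.81, 147.31], [-75.09, 255.09], [0, 152.58], [-146.25, 146.25]. Speed limits (degrees/s): [147.25, 147.25, 180, 180, 180, 180].

## Interface

Orientations are given as a 3x3 rotation matrix whose columns are the frame's x, y, z axes.
In Python, from cell import robot, imaging, nets gives the robot as it stands.
- The arm moves only by the tool drive_tool, never from a script. Its argument "motion" is a list of rows, each an object of numbers: "jaw": the opening, from 0 (shut) to 1 (fully open); "tx", "ty", "tz": the shift along the world's x, y, z in mm; "ax", "ay", "az": the turn, a rotation vector about the world's x, y, z in rad. A call has 1 to 20 rows; each row is the pose to reach, as a shift and turn from the pose commanded when the call began; what a row does not reach only later rows make up. A row lasts 1/12 s, in which the tool goes at most 41.7 mm and 7.16 degrees, less where a joint would pass 70% of its speed; a pose out of reach is approached as far as the arm can. A call with a gripper value outside its range is refused whole. The fingers move at their own pace and stop on an object; the grip force is fixed at half the most. Time passes only in rows, so rows that repeat a pose let the fingers close. It gives the time, the measured TCP pose, the force and the opening at its end, in the units of the state.
- robot.get_state(): the state, without advancing time (a new reading comes with each control period).
- imaging.camera(name): name is "side" or "top" or "wrist"; returns a dict with "pixels" (400x640x3 uint8, red, green, blue), "fov_y" (degrees; the focal length in pixels is half the picture's height over the tangent of half this angle, whatever the lens; pixels are square), "cx", "cy" (the principal point, pixels), "rvec" (rotation vector, rad) and "tvec" (3), from world to camera coordinates, as OpenCV has them; the wrist camera has in their place "hand_eye" (4x4, takes a point from camera to tool coordinates, whose origin is the TCP and whose axes are the tool frame's). Camera axes: x right, y down, z forward; pixel columns grow to the right and rows downward; lengths in m; the calibration is good to about 2 mm. A picture is of the moment at which its call begins: read the wrist's pose just before it. There is no depth.
- robot.job_done(): hands the job in, once; it reports no verdict.
Trained networks look in the newest picture that a camera, given by its name, has taken for a name from the list of things; names that differ only in an ending like _2 or _b are one class to them, and where a whole thing is asked for, a point or a joint stands for the part that bears it (a point fixed in the world has none). Each returns a list of dicts, best first, with "p" (0 to 1); they miss things now and then, are a little off and sometimes report something else, mostly with a low value. They report only what shows in the picture. A call takes as long as a camera call. They do not tell look-alikes from the thing itself.
- nets.regions_of(camera, thing): "mask" (400x640 bool, what is visible of it) and "extent" ([left, top, right, bottom] in pixels, round what is visible of it).
- nets.tip_of(camera, thing): "point" ([column, row] in pixels: a listed point, or the origin of a listed thing).
The state is a dict: "t": time; "qpos": joint angles; "joint_vel": joint speeds; "joint_efforts": joint torques, N m; "ee_pos": TCP position; "tool_rot": TCP orientation; "ft_force": force on the tool from outside, world axes, zero at the start; "ft_torque": the same for the moment, N m; "width": opening from 0.0 (shut) to 1.0 (fully open).
Only numpy, scipy, OpenCV 4.12 (cv2) and the standard library are available. Lean on these libraries where they do the work, as an engineer would, in place of code of your own. Each camera call takes 0.05 s, during which the arm holds its last target. There are 200 camera calls.

## Working session

There is one attempt and no reset: what is moved stays moved. The work goes in short steps, Python scripts to look and compute and a tool call to move; the robot and the scene stay as the last step left them, time stands still between calls to the robot, and variables do not carry over. Pictures are saved under pics/ and viewed, about 8 in all and at most 12, crops included, and the job is handed in when it is done.

Besides the shell and the picture viewer there is one more tool, called after "Emit:" by a JSON object that holds its "method" and its "body". drive_tool: Moves the arm, as the interface text tells. Its arguments: {"type":"object","properties":{"motion":{"type":"array"}},"required":["motion"]}

```bash
mkdir -p pics; ls; cat > h.py <<'E'
import numpy as np, cv2
from cell import robot, imaging, nets
def K(c):
    f=200/np.tan(np.radians(c['fov_y'])/2); return np.array([[f,0,c['cx']],[0,f,c['cy']],[0,0,1.]])
def cam(n):
    s=robot.get_state(); c=imaging.camera(n)
    if 'hand_eye' in c:
        H=np.array(c['hand_eye']); R=np.array(s['tool_rot']); Rc=R@H[:3,:3]; o=R@H[:3,3]+np.array(s['ee_pos'])
    else:
        Rw=cv2.Rodrigues(np.array(c['rvec'],float))[0]; Rc=Rw.T; o=-Rw.T@np.array(c['tvec'],float).ravel()
    c['Rc'],c['o'],c['K']=Rc,o,K(c); return c
def at(c,p,z):
    d=c['Rc']@np.linalg.solve(c['K'],[p[0],p[1],1.]); return c['o']+d*(z-c['o'][2])/d[2]
def px(c,P):
    q=c['K']@(c['Rc'].T@(np.array(P)-c['o'])); return q[:2]/q[2]
def save(c,n,crop=None,k=1):
    im=c['pixels'][:,:,::-1]
    if crop: l,t,r,b=crop; im=im[t:b,l:r]
    cv2.imwrite('pics/'+n,cv2.resize(im,None,fx=k,fy=k,interpolation=cv2.INTER_CUBIC))
E
python3 - <<'E'
from h import *
s=robot.get_state();print(s['t'],s['ee_pos'],s['tool_rot'],s['ft_force'],s['width'])
c=cam('top');save(c,'top.png')
for n,z in [('dish',.062),('scale_a',0),('tab_a',.075),('well_a',.055),('spool',0),('jar',0),('scoop',0)]:
    for d in nets.tip_of('top',n): print(n,np.round(d['p'],2),np.round(d['point']),np.round(at(c,d['point'],z),4))
E
```

```text
pics
0.0 [0.18294281 0.64896233 0.2299101 ] [[-7.22839741e-04  2.71366326e-01  9.62475867e-01]
 [-2.19525317e-03  9.62473369e-01 -2.71367270e-01]
 [-9.99997329e-01 -2.30903324e-03 -9.99962143e-05]] [ 0.63072467 -0.35908946 -0.5451365 ] 1.004125066738639
dish 0.79 [377. 177.] [ 0.6184 -0.1706  0.062 ]
dish 0.69 [459. 162.] [ 0.6637 -0.3961  0.062 ]
dish 0.66 [353. 275.] [ 0.3555 -0.1024  0.062 ]
scale_a 0.56 [381. 199.] [ 0.5693 -0.1924  0.    ]
tab_a 0.67 [216. 200.] [0.5497 0.2591 0.075 ]
tab_a 0.64 [380. 220.] [ 0.4984 -0.1761  0.075 ]
tab_a 0.36 [473. 225.] [ 0.4884 -0.4225  0.075 ]
well_a 0.68 [381. 222.] [ 0.4956 -0.18    0.055 ]
well_a 0.57 [215. 207.] [0.5359 0.2662 0.055 ]
spool 0.71 [319. 194.] [ 0.5829 -0.0163  0.    ]
jar 0.88 [159. 223.] [0.4969 0.4338 0.    ]
scoop 0.59 [313. 246.] [0.4342 0.001  0.    ]
```

View pics/top.png

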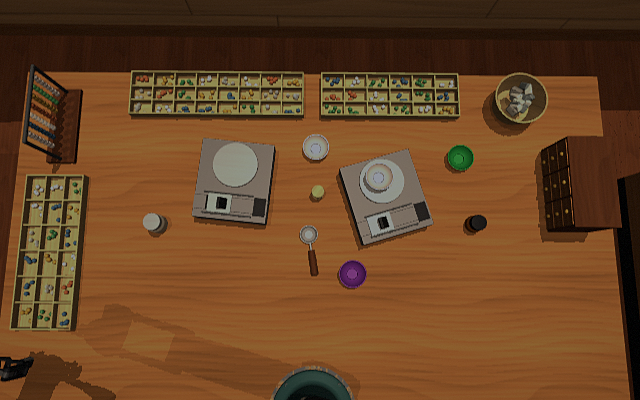

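The dish stands on the right-hand scale (dish about 378,177; its tab about 383,222), so that is scale A, turned roughly +0.26 rad. Scale B is on the left (tab about 220,203). I'll move over A with the jaw shut and look with the wrist camera.

Emit:
{"method": "drive_tool", "body": {"motion": [{"jaw": 0, "tx": 130, "ty": -120, "tz": 50, "az": 0.2}, {"jaw": 0, "tx": 130, "ty": -120, "tz": 60, "az": 0.4}, {"jaw": 0, "tx": 130, "ty": -120, "tz": 60, "az": 0.53}, {"jaw": 0, "tx": 130, "ty": -120, "tz": 60, "az": 0.53}, {"jaw": 0, "tx": 267, "ty": -350, "tz": 60, "az": 0.53}, {"jaw": 0, "tx": 267, "ty": -350, "tz": 60, "az": 0.53}, {"jaw": 0, "tx": 267, "ty": -350, "tz": 60, "az": 0.53}, {"jaw": 0, "tx": 267, "ty": -350, "tz": 60, "az": 0.53}, {"jaw": 0, "tx": 267, "ty": -350, "tz": 60, "az": 0.53}, {"jaw": 0, "tx": 267, "ty": -350, "tz": 60, "az": 0.53}, {"jaw": 0, "tx": 267, "ty": -350, "tz": 60, "az": 0.53}, {"jaw": 0, "tx": 267, "ty": -550, "tz": 60, "az": 0.53}, {"jaw": 0, "tx": 267, "ty": -550, "tz": 60, "az": 0.53}, {"jaw": 0, "tx": 267, "ty": -550, "tz": 60, "az": 0.53}, {"jaw": 0, "tx": 267, "ty": -550, "tz": 60, "az": 0.53}, {"jaw": 0, "tx": 267, "ty": -550, "tz": 60, "az": 0.53}, {"jaw": 0, "tx": 267, "ty": -800, "tz": 60, "az": 0.53}, {"jaw": 0, "tx": 267, "ty": -800, "tz": 60, "az": 0.53}, {"jaw": 0, "tx": 267, "ty": -800, "tz": 60, "az": 0.53}, {"jaw": 0, "tx": 267, "ty": -800, "tz": 60, "az": 0.53}]}}

```text
validation failed for argument at $.mo...
```

Emit:
{"method": "drive_tool", "body": {"motion": [{"jaw": 0.0, "tx": 40.0, "ty": -35.0, "tz": 20.0, "ax": 0.0, "ay": 0.0, "az": 0.1}]}}

```text
t: 0.48
ee_pos: [0.2079, 0.6253, 0.2422]
tool_rot: [[-0.005, 0.169, 0.986], [-0.003, 0.986, -0.169], [-1.0, -0.004, -0.004]]
ft_force: [0.3, 0.7, -0.6]
width: 0.879
```

Emit:
{"method": "drive_tool", "body": {"motion": [{"jaw": 0, "tx": 90, "ty": -85, "tz": 40, "ax": 0, "ay": 0, "az": 0.1}, {"jaw": 0, "tx": 90, "ty": -85, "tz": 40, "ax": 0, "ay": 0, "az": 0.2}, {"jaw": 0, "tx": 90, "ty": -85, "tz": 40, "ax": 0, "ay": 0, "az": 0.3}, {"jaw": 0, "tx": 227, "ty": -310, "tz": 40, "ax": 0, "ay": 0, "az": 0.43}, {"jaw": 0, "tx": 227, "ty": -310, "tz": 40, "ax": 0, "ay": 0, "az": 0.43}, {"jaw": 0, "tx": 227, "ty": -310, "tz": 40, "ax": 0, "ay": 0, "az": 0.43}, {"jaw": 0, "tx": 227, "ty": -310, "tz": 40, "ax": 0, "ay": 0, "az": 0.43}, {"jaw": 0, "tx": 227, "ty": -310, "tz": 40, "ax": 0, "ay": 0, "az": 0.43}, {"jaw": 0, "tx": 227, "ty": -310, "tz": 40, "ax": 0, "ay": 0, "az": 0.43}, {"jaw": 0, "tx": 227, "ty": -310, "tz": 40, "ax": 0, "ay": 0, "az": 0.43}, {"jaw": 0, "tx": 227, "ty": -500, "tz": 40, "ax": 0, "ay": 0, "az": 0.43}, {"jaw": 0, "tx": 227, "ty": -500, "tz": 40, "ax": 0, "ay": 0, "az": 0.43}, {"jaw": 0, "tx": 227, "ty": -500, "tz": 40, "ax": 0, "ay": 0, "az": 0.43}, {"jaw": 0, "tx": 227, "ty": -500, "tz": 40, "ax": 0, "ay": 0, "az": 0.43}, {"jaw": 0, "tx": 227, "ty": -500, "tz": 40, "ax": 0, "ay": 0, "az": 0.43}, {"jaw": 0, "tx": 227, "ty": -760, "tz": 40, "ax": 0, "ay": 0, "az": 0.43}, {"jaw": 0, "tx": 227, "ty": -760, "tz": 40, "ax": 0, "ay": 0, "az": 0.43}, {"jaw": 0, "tx": 227, "ty": -760, "tz": 40, "ax": 0, "ay": 0, "az": 0.43}, {"jaw": 0, "tx": 227, "ty": -760, "tz": 40, "ax": 0, "ay": 0, "az": 0.43}, {"jaw": 0, "tx": 227, "ty": -760, "tz": 40, "ax": 0, "ay": 0, "az": 0.43}]}}

```text
t: 2.15
ee_pos: [0.4391, -0.0863, 0.2865]
tool_rot: [[0.002, -0.253, 0.968], [-0.0, 0.968, 0.253], [-1.0, -0.001, 0.001]]
ft_force: [0.3, 0.5, -0.3]
width: -0.0
```

Emit:
{"method": "drive_tool", "body": {"motion": [{"jaw": 0, "tx": 0, "ty": -50, "tz": 0, "ax": 0, "ay": 0, "az": 0}, {"jaw": 0, "tx": 0, "ty": -50, "tz": 0, "ax": 0, "ay": 0, "az": 0}, {"jaw": 0, "tx": 0, "ty": -50, "tz": 0, "ax": 0, "ay": 0, "az": 0}, {"jaw": 0, "tx": 0, "ty": -50, "tz": 0, "ax": 0, "ay": 0, "az": 0}, {"jaw": 0, "tx": 0, "ty": -50, "tz": 0, "ax": 0, "ay": 0, "az": 0}]}}

```text
t: 2.57
ee_pos: [0.4395, -0.1332, 0.2859]
tool_rot: [[-0.0, -0.253, 0.967], [0.001, 0.967, 0.253], [-1.0, 0.001, 0.0]]
ft_force: [-0.5, 0.8, -0.6]
width: -0.003
```

```bash
python3 - <<'E'
from h import *
s=robot.get_state();print(s['t'],s['ee_pos'],s['tool_rot'],s['ft_force'],s['width'])
c=cam('wrist');save(c,'w1.png');print(c['o'],c['Rc'][:,2])
for n,z in [('dish',.062),('scale_a',0),('tab_a',.075),('well_a',.055)]:
    for d in nets.tip_of('wrist',n): print(n,np.round(d['p'],2),np.round(d['point']),np.round(at(c,d['point'],z),4))
E
```

```text
2.5667 [ 0.43949732 -0.13324224  0.28591759] [[-7.30700803e-05 -2.53069565e-01  9.67448081e-01]
 [ 8.43039407e-04  9.67447724e-01  2.53069535e-01]
 [-9.99999642e-01  8.34088668e-04  1.42656133e-04]] [-0.52337039  0.77934035 -0.63354918] -0.002573439165921946
[ 0.36136673 -0.15349574  0.42923326] [ 0.30470932  0.08084544 -0.94900803]
dish 0.76 [352.  98.] [ 0.3638 -0.1149  0.062 ]
dish 0.75 [ 82. 265.] [ 0.6364 -0.3796  0.062 ]
dish 0.64 [ 62. 136.] [ 0.4804 -0.4062  0.062 ]
dish 0.63 [248. 290.] [ 0.6191 -0.1757  0.062 ]
dish 0.58 [248. 231.] [ 0.5397 -0.1911  0.062 ]
dish 0.45 [374. 269.] [ 0.551  -0.0318  0.062 ]
scale_a 0.69 [251. 231.] [ 0.5694 -0.1941  0.    ]
tab_a 0.84 [591. 328.] [0.5545 0.2564 0.075 ]
tab_a 0.8 [262. 204.] [ 0.4978 -0.1809  0.075 ]
well_a 0.71 [590. 316.] [0.549  0.2681 0.055 ]
well_a 0.66 [268. 196.] [ 0.4933 -0.1777  0.055 ]
```

View pics/w1.png

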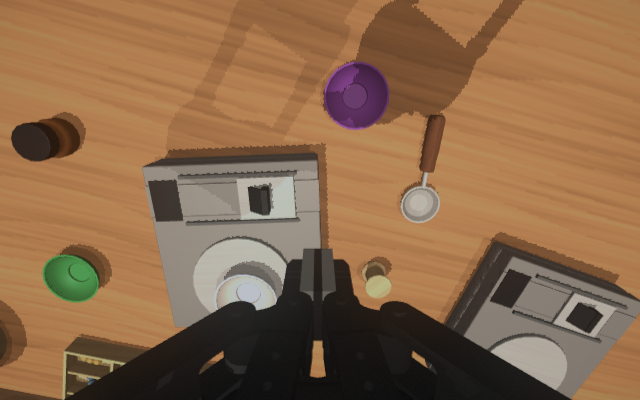

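The picture shows scale A's shutter plate at about (238–297, 177–222), its tab at (260,200) and the dish at (247,292). Scale B is at bottom right. I'll zoom in to pin down the scale's pose.

```bash
python3 - <<'E'
import cv2
im=cv2.imread('pics/w1.png')[140:330,135:335]
im=cv2.convertScaleAbs(im,alpha=1.6)
im=cv2.resize(im,None,fx=3,fy=3,interpolation=cv2.INTER_CUBIC);cv2.imwrite('pics/w1c.png',im)
E
```

```text
(no output)
```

View pics/w1c.png

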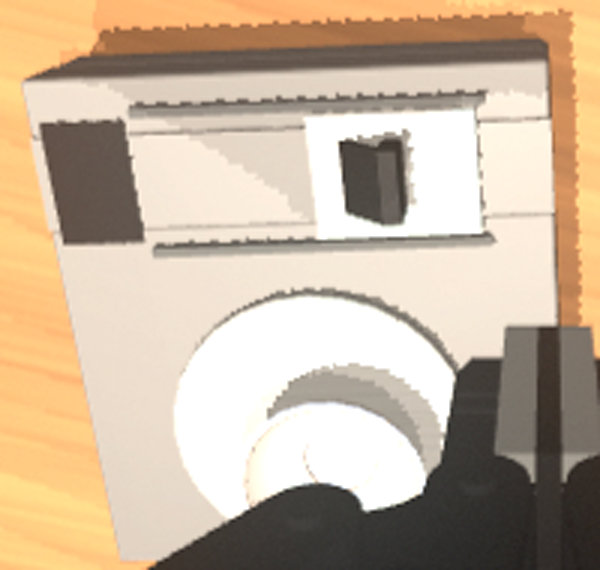

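```bash
cat > fit.py <<'E'
from h import *
from scipy.optimize import least_squares
c=cam('wrist')
cr=lambda u,v:(u/3+135,v/3+140)
deck=[((25,83),(-110,-100)),((548,62),(-110,100)),((120,560),(110,-100))]
pl=[((305,117),(-93,8)),((475,108),(-93,72)),((485,235),(-43,72)),((318,238),(-43,8))]
obs=[(at(c,cr(*a),.055)[:2],b,0) for a,b in deck]+[(at(c,cr(*a),.059)[:2],b,1) for a,b in pl]
def w(p,b): 
    C,S=np.cos(p[2]),np.sin(p[2]); b=np.array(b)/1000; return p[:2]+[C*b[0]-S*b[1],S*b[0]+C*b[1]]
f=lambda p:np.concatenate([w(p,(b[0],b[1]-1000*p[3]*k))-o for o,b,k in obs])*1000
r=least_squares(f,[.57,-.19,.26,.005]);p=r.x
print(p,np.round(r.fun.reshape(-1,2),1))
for n,b in [('tab',(-68,40-1000*p[3])),('start',(-68,66)),('end',(-68,-9)),('well',(-68,40)),('pan',(42,0))]: print(n,w(p,b))
E
python3 fit.py
```

```text
[ 0.57217343 -0.19540084  0.29465873  0.00135505] [[-0.9 -1.4]
 [-0.7  1. ]
 [ 1.3  0.3]
 [-0.4  0.2]
 [ 0.8  0.2]
 [-0.4 -1.1]
 [ 0.2  0.8]]
tab [ 0.49588113 -0.17816954]
start [ 0.48793686 -0.15199345]
end [ 0.50971786 -0.22376105]
well [ 0.49548761 -0.17687289]
pan [ 0.61236328 -0.18320348]
```

Emit:
{"method": "drive_tool", "body": {"motion": [{"jaw": 0, "tx": 24, "ty": -10, "tz": -30, "ax": 0, "ay": 0, "az": 0.04}, {"jaw": 0, "tx": 48, "ty": -19, "tz": -60, "ax": 0, "ay": 0, "az": 0.04}, {"jaw": 0, "tx": 48, "ty": -19, "tz": -95, "ax": 0, "ay": 0, "az": 0.04}, {"jaw": 0, "tx": 48, "ty": -19, "tz": -130, "ax": 0, "ay": 0, "az": 0.04}, {"jaw": 0, "tx": 48, "ty": -19, "tz": -160, "ax": 0, "ay": 0, "az": 0.04}, {"jaw": 0, "tx": 48, "ty": -19, "tz": -185, "ax": 0, "ay": 0, "az": 0.04}, {"jaw": 0, "tx": 48, "ty": -19, "tz": -200, "ax": 0, "ay": 0, "az": 0.04}, {"jaw": 0, "tx": 48, "ty": -19, "tz": -210, "ax": 0, "ay": 0, "az": 0.04}, {"jaw": 0, "tx": 48, "ty": -19, "tz": -218, "ax": 0, "ay": 0, "az": 0.04}, {"jaw": 0, "tx": 48, "ty": -19, "tz": -218, "ax": 0, "ay": 0, "az": 0.04}, {"jaw": 0, "tx": 48, "ty": -19, "tz": -218, "ax": 0, "ay": 0, "az": 0.04}]}}

```text
t: 3.78
ee_pos: [0.4881, -0.1534, 0.0686]
tool_rot: [[0.001, -0.291, 0.957], [-0.0, 0.957, 0.291], [-1.0, -0.001, 0.001]]
ft_force: [-0.5, -0.1, 0.3]
width: -0.003
```

```bash
python3 - <<'E'
from h import *
c=cam('wrist');save(c,'w2.png')
E
```

```text
(no output)
```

View pics/w2.png

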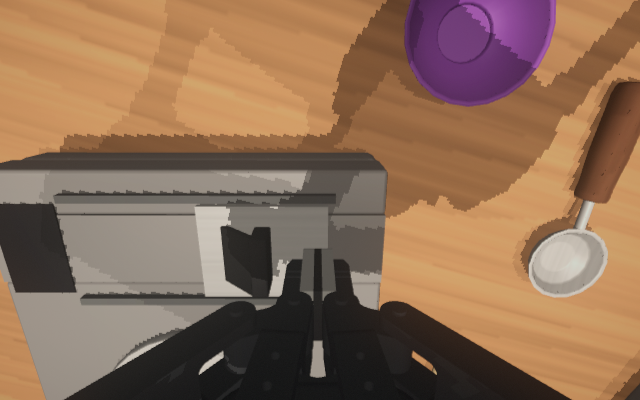

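The fingertip (303–333, 248) sits just +y of the tab's face (about 272) and lines up with the tab in x. I'll push along scale −y.

Emit:
{"method": "drive_tool", "body": {"motion": [{"jaw": 0, "tx": 3, "ty": -10, "tz": -1, "ax": 0, "ay": 0, "az": 0}, {"jaw": 0, "tx": 6, "ty": -19, "tz": -1, "ax": 0, "ay": 0, "az": 0}, {"jaw": 0, "tx": 8, "ty": -26, "tz": -1, "ax": 0, "ay": 0, "az": 0}, {"jaw": 0, "tx": 10, "ty": -33, "tz": -1, "ax": 0, "ay": 0, "az": 0}, {"jaw": 0, "tx": 12, "ty": -40, "tz": -1, "ax": 0, "ay": 0, "az": 0}, {"jaw": 0, "tx": 14, "ty": -47, "tz": -1, "ax": 0, "ay": 0, "az": 0}, {"jaw": 0, "tx": 16, "ty": -54, "tz": -1, "ax": 0, "ay": 0, "az": 0}, {"jaw": 0, "tx": 18, "ty": -60, "tz": -1, "ax": 0, "ay": 0, "az": 0}, {"jaw": 0, "tx": 20, "ty": -65, "tz": -1, "ax": 0, "ay": 0, "az": 0}, {"jaw": 0, "tx": 20, "ty": -65, "tz": -1, "ax": 0, "ay": 0, "az": 0}]}}

```text
t: 4.67
ee_pos: [0.5076, -0.2196, 0.0668]
tool_rot: [[-0.0, -0.29, 0.957], [-0.001, 0.957, 0.29], [-1.0, -0.001, -0.0]]
ft_force: [-0.3, -0.1, -0.3]
width: 0.001
```

Emit:
{"method": "drive_tool", "body": {"motion": [{"jaw": 0, "tx": 1, "ty": -3, "tz": 0, "ax": 0, "ay": 0, "az": 0}, {"jaw": 0, "tx": 2, "ty": -5, "tz": 0, "ax": 0, "ay": 0, "az": 0}, {"jaw": 0, "tx": 2, "ty": -5, "tz": 0, "ax": 0, "ay": 0, "az": 0}]}}

```text
t: 4.92
ee_pos: [0.509, -0.2234, 0.0665]
tool_rot: [[-0.001, -0.291, 0.957], [0.0, 0.957, 0.291], [-1.0, 0.001, -0.001]]
ft_force: [-0.2, 0.5, 0.7]
width: -0.0
```

```bash
python3 - <<'E'
from h import *
c=cam('wrist');save(c,'w3.png')
E
```

```text
(no output)
```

View pics/w3.png

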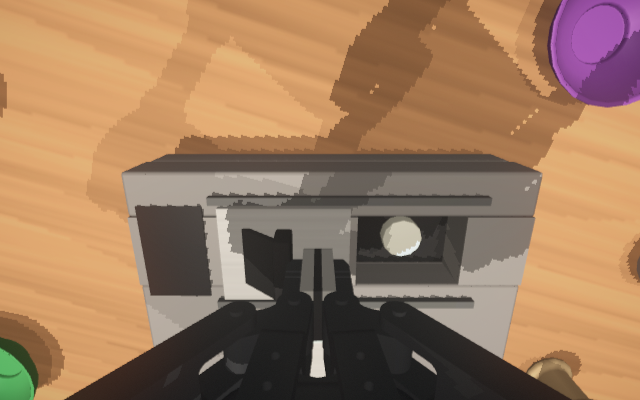

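The well and the white key (402,237) show. The plate's edge (351) is only just past the mouth (357), so I'll push on to the stop.

Emit:
{"method": "drive_tool", "body": {"motion": [{"jaw": 0, "tx": 0.6, "ty": -2, "tz": 0, "ax": 0, "ay": 0, "az": 0}, {"jaw": 0, "tx": 1.2, "ty": -4, "tz": 0, "ax": 0, "ay": 0, "az": 0}, {"jaw": 0, "tx": 1.2, "ty": -4, "tz": 0, "ax": 0, "ay": 0, "az": 0}, {"jaw": 0, "tx": 1.2, "ty": -4, "tz": 0, "ax": 0, "ay": 0, "az": 0}]}}

```text
t: 5.3
ee_pos: [0.5096, -0.2249, 0.0664]
tool_rot: [[-0.003, -0.29, 0.957], [0.004, 0.957, 0.29], [-1.0, 0.005, -0.001]]
ft_force: [-2.0, 7.8, 2.6]
width: 0.002
```

Emit:
{"method": "drive_tool", "body": {"motion": [{"jaw": 0, "tx": 0.6, "ty": -2, "tz": 0, "ax": 0, "ay": 0, "az": 0}, {"jaw": 0, "tx": 0.6, "ty": -2, "tz": 0, "ax": 0, "ay": 0, "az": 0}, {"jaw": 0, "tx": 0.6, "ty": -2, "tz": 0, "ax": 0, "ay": 0, "az": 0}]}}

```text
t: 5.55
ee_pos: [0.5097, -0.2252, 0.0664]
tool_rot: [[-0.004, -0.29, 0.957], [0.007, 0.957, 0.29], [-1.0, 0.008, -0.002]]
ft_force: [-2.6, 13.8, 5.8]
width: 0.0
```

Hard stop (about 14 N): the shutter is fully open. I'll back off, rise and go above the well.

Emit:
{"method": "drive_tool", "body": {"motion": [{"jaw": 0, "tx": -2, "ty": 6, "tz": 0, "ax": 0, "ay": 0, "az": 0}, {"jaw": 0, "tx": -4, "ty": 13, "tz": 0, "ax": 0, "ay": 0, "az": 0}, {"jaw": 0, "tx": -4, "ty": 13, "tz": 20, "ax": 0, "ay": 0, "az": 0}, {"jaw": 0, "tx": -9, "ty": 30, "tz": 35, "ax": 0, "ay": 0, "az": 0}, {"jaw": 0, "tx": -15, "ty": 52, "tz": 35, "ax": 0, "ay": 0, "az": 0}, {"jaw": 0, "tx": -15, "ty": 52, "tz": 35, "ax": 0, "ay": 0, "az": 0}, {"jaw": 0, "tx": -15, "ty": 52, "tz": 35, "ax": 0, "ay": 0, "az": 0}]}}

```text
t: 6.13
ee_pos: [0.4963, -0.1769, 0.1022]
tool_rot: [[0.001, -0.293, 0.956], [-0.001, 0.956, 0.293], [-1.0, -0.001, 0.001]]
ft_force: [0.2, -0.1, -0.3]
width: 0.001
```

```bash
python3 - <<'E'
from h import *
s=robot.get_state();print(s['ee_pos'])
c=cam('wrist');save(c,'w4.png')
for n,z in [('keytop_a',.039),('well_a',.055),('tab_a',.075)]:
    for d in nets.tip_of('wrist',n): print(n,np.round(d['p'],2),np.round(d['point']),np.round(at(c,d['point'],z),4))
E
```

```text
[ 0.49627512 -0.17687356  0.10220276]
keytop_a 0.63 [314. 214.] [ 0.4956 -0.1789  0.039 ]
well_a 0.94 [316. 222.] [ 0.494  -0.1779  0.055 ]
tab_a 0.75 [198. 237.] [ 0.5143 -0.24    0.075 ]
```

View pics/w4.png

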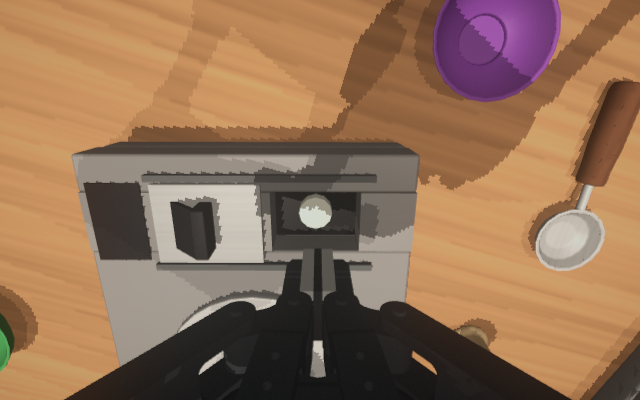

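Shutter open, well clear. The key is at (315,211), which agrees with the fit to about 2 mm. Next I descend and press.

Emit:
{"method": "drive_tool", "body": {"motion": [{"jaw": 0, "tx": -1, "ty": -1, "tz": -15, "ax": 0, "ay": 0, "az": 0}, {"jaw": 0, "tx": -1, "ty": -1, "tz": -30, "ax": 0, "ay": 0, "az": 0}, {"jaw": 0, "tx": -1, "ty": -1, "tz": -42, "ax": 0, "ay": 0, "az": 0}, {"jaw": 0, "tx": -1, "ty": -1, "tz": -52, "ax": 0, "ay": 0, "az": 0}, {"jaw": 0, "tx": -1, "ty": -1, "tz": -59, "ax": 0, "ay": 0, "az": 0}, {"jaw": 0, "tx": -1, "ty": -1, "tz": -59, "ax": 0, "ay": 0, "az": 0}, {"jaw": 0, "tx": -1, "ty": -1, "tz": -59, "ax": 0, "ay": 0, "az": 0}]}}

```text
t: 6.92
ee_pos: [0.4951, -0.1784, 0.0425]
tool_rot: [[-0.001, -0.291, 0.957], [0.0, 0.957, 0.291], [-1.0, 0.001, -0.001]]
ft_force: [-0.7, -1.0, -0.6]
width: -0.002
```

Emit:
{"method": "drive_tool", "body": {"motion": [{"jaw": 0, "tx": 0, "ty": 0, "tz": -3, "ax": 0, "ay": 0, "az": 0}, {"jaw": 0, "tx": 0, "ty": 0, "tz": -6, "ax": 0, "ay": 0, "az": 0}, {"jaw": 0, "tx": 0, "ty": 0, "tz": -9, "ax": 0, "ay": 0, "az": 0}, {"jaw": 0, "tx": 0, "ty": 0, "tz": -11, "ax": 0, "ay": 0, "az": 0}, {"jaw": 0, "tx": 0, "ty": 0, "tz": -11, "ax": 0, "ay": 0, "az": 0}]}}

```text
t: 7.33
ee_pos: [0.4965, -0.1788, 0.0339]
tool_rot: [[0.002, -0.291, 0.957], [-0.001, 0.957, 0.291], [-1.0, -0.001, 0.001]]
ft_force: [-3.0, 0.0, 10.9]
width: 0.0
```

At 10.9 N and z = 33.9 mm the key is on its stop. I'll press 1 mm more and hold for over 2 s.

Emit:
{"method": "drive_tool", "body": {"motion": [{"jaw": 0, "tx": 0, "ty": 0, "tz": -1, "ax": 0, "ay": 0, "az": 0}, {"jaw": 0, "tx": 0, "ty": 0, "tz": -1, "ax": 0, "ay": 0, "az": 0}, {"jaw": 0, "tx": 0, "ty": 0, "tz": -1, "ax": 0, "ay": 0, "az": 0}, {"jaw": 0, "tx": 0, "ty": 0, "tz": -1, "ax": 0, "ay": 0, "az": 0}, {"jaw": 0, "tx": 0, "ty": 0, "tz": -1, "ax": 0, "ay": 0, "az": 0}, {"jaw": 0, "tx": 0, "ty": 0, "tz": -1, "ax": 0, "ay": 0, "az": 0}, {"jaw": 0, "tx": 0, "ty": 0, "tz": -1, "ax": 0, "ay": 0, "az": 0}, {"jaw": 0, "tx": 0, "ty": 0, "tz": -1, "ax": 0, "ay": 0, "az": 0}, {"jaw": 0, "tx": 0, "ty": 0, "tz": -1, "ax": 0, "ay": 0, "az": 0}, {"jaw": 0, "tx": 0, "ty": 0, "tz": -1, "ax": 0, "ay": 0, "az": 0}, {"jaw": 0, "tx": 0, "ty": 0, "tz": -1, "ax": 0, "ay": 0, "az": 0}, {"jaw": 0, "tx": 0, "ty": 0, "tz": -1, "ax": 0, "ay": 0, "az": 0}, {"jaw": 0, "tx": 0, "ty": 0, "tz": -1, "ax": 0, "ay": 0, "az": 0}, {"jaw": 0, "tx": 0, "ty": 0, "tz": -1, "ax": 0, "ay": 0, "az": 0}, {"jaw": 0, "tx": 0, "ty": 0, "tz": -1, "ax": 0, "ay": 0, "az": 0}]}}

```text
t: 8.58
ee_pos: [0.4965, -0.1789, 0.0338]
tool_rot: [[0.002, -0.291, 0.957], [-0.001, 0.957, 0.291], [-1.0, -0.002, 0.002]]
ft_force: [-5.6, 2.0, 18.2]
width: -0.002
```

Emit:
{"method": "drive_tool", "body": {"motion": [{"jaw": 0, "tx": 0, "ty": 0, "tz": 0, "ax": 0, "ay": 0, "az": 0}, {"jaw": 0, "tx": 0, "ty": 0, "tz": 0, "ax": 0, "ay": 0, "az": 0}, {"jaw": 0, "tx": 0, "ty": 0, "tz": 0, "ax": 0, "ay": 0, "az": 0}, {"jaw": 0, "tx": 0, "ty": 0, "tz": 0, "ax": 0, "ay": 0, "az": 0}, {"jaw": 0, "tx": 0, "ty": 0, "tz": 0, "ax": 0, "ay": 0, "az": 0}, {"jaw": 0, "tx": 0, "ty": 0, "tz": 0, "ax": 0, "ay": 0, "az": 0}, {"jaw": 0, "tx": 0, "ty": 0, "tz": 0, "ax": 0, "ay": 0, "az": 0}, {"jaw": 0, "tx": 0, "ty": 0, "tz": 0, "ax": 0, "ay": 0, "az": 0}, {"jaw": 0, "tx": 0, "ty": 0, "tz": 0, "ax": 0, "ay": 0, "az": 0}, {"jaw": 0, "tx": 0, "ty": 0, "tz": 0, "ax": 0, "ay": 0, "az": 0}, {"jaw": 0, "tx": 0, "ty": 0, "tz": 0, "ax": 0, "ay": 0, "az": 0}, {"jaw": 0, "tx": 0, "ty": 0, "tz": 0, "ax": 0, "ay": 0, "az": 0}, {"jaw": 0, "tx": 0, "ty": 0, "tz": 0, "ax": 0, "ay": 0, "az": 0}, {"jaw": 0, "tx": 0, "ty": 0, "tz": 0, "ax": 0, "ay": 0, "az": 0}, {"jaw": 0, "tx": 0, "ty": 0, "tz": 0, "ax": 0, "ay": 0, "az": 0}]}}

```text
t: 9.83
ee_pos: [0.4965, -0.1788, 0.0338]
tool_rot: [[0.002, -0.291, 0.957], [-0.001, 0.957, 0.291], [-1.0, -0.001, 0.002]]
ft_force: [-5.6, 1.3, 16.5]
width: -0.0
```

Emit:
{"method": "drive_tool", "body": {"motion": [{"jaw": 0, "tx": 0, "ty": 0, "tz": 8, "ax": 0, "ay": 0, "az": 0}, {"jaw": 0, "tx": 0, "ty": 0, "tz": 18, "ax": 0, "ay": 0, "az": 0}, {"jaw": 0, "tx": 0, "ty": 0, "tz": 35, "ax": 0, "ay": 0, "az": 0}, {"jaw": 0, "tx": 0, "ty": 0, "tz": 60, "ax": 0, "ay": 0, "az": 0}, {"jaw": 0, "tx": 0, "ty": 0, "tz": 95, "ax": 0, "ay": 0, "az": 0}, {"jaw": 0, "tx": -20, "ty": 10, "tz": 135, "ax": 0, "ay": 0, "az": 0}, {"jaw": 0, "tx": -40, "ty": 30, "tz": 175, "ax": 0, "ay": 0, "az": 0}, {"jaw": 0, "tx": -50, "ty": 40, "tz": 210, "ax": 0, "ay": 0, "az": 0}, {"jaw": 0, "tx": -50, "ty": 40, "tz": 240, "ax": 0, "ay": 0, "az": 0}, {"jaw": 0, "tx": -50, "ty": 40, "tz": 240, "ax": 0, "ay": 0, "az": 0}, {"jaw": 0, "tx": -50, "ty": 40, "tz": 240, "ax": 0, "ay": 0, "az": 0}]}}

```text
t: 10.75
ee_pos: [0.4467, -0.1387, 0.2745]
tool_rot: [[0.007, -0.291, 0.957], [-0.002, 0.957, 0.291], [-1.0, -0.004, 0.006]]
ft_force: [-0.3, -0.4, -0.5]
width: 0.001
```

```bash
python3 - <<'E'
from h import *
s=robot.get_state();print(s['t'],s['ee_pos'],s['ft_force'])
c=cam('wrist');save(c,'w5.png')
for n,z in [('keytop_a',.039),('tab_a',.075),('dish',.062),('spool',0),('scoop',0)]:
    for d in nets.tip_of('wrist',n): print(n,np.round(d['p'],2),np.round(d['point']),np.round(at(c,d['point'],z),4))
E
```

```text
10.75 [ 0.44673126 -0.13865483  0.27450579] [-0.3434762  -0.40585544 -0.4848924 ]
keytop_a 0.81 [273. 188.] [ 0.4952 -0.1794  0.039 ]
tab_a 0.94 [210. 200.] [ 0.5152 -0.2392  0.075 ]
tab_a 0.91 [602. 337.] [0.5494 0.2597 0.075 ]
dish 0.93 [247. 292.] [ 0.6249 -0.1752  0.062 ]
dish 0.8 [361.  91.] [ 0.3625 -0.1191  0.062 ]
scoop 0.75 [431. 172.] [0.4283 0.0053 0.    ]
```

View pics/w5.png

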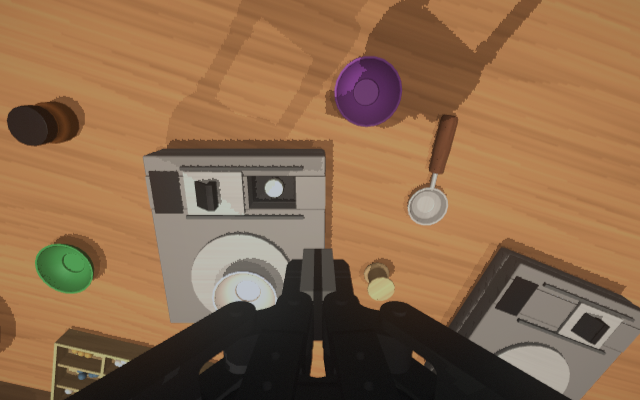

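The shutter is open (tab 208,195), the key is visible (273,188), and the dish, scale B and the other things are where they were. I'm handing in.

```bash
python3 -c "
from cell import robot
print(robot.job_done(), robot.get_state()['t'])"
```

```text
the job is handed in; nothing more can be done
the job is handed in; nothing more can be done
```

I tared scale A, the right-hand one with the dish, and handed the job in shortly after 10.75 s of robot time. No verdict is reported.

- **Shutter:** I pushed it with the shut fingertips until it hit its stop at about 14 N. In the last picture the tab lies about 65 mm from the well centre, against 64 mm nominal for fully open.
- **Key:** I pressed it to its stop, with the fingertip at z = 33.8 mm (34 mm nominal), and held it there for about 2.5 s at 11–18 N. There was also a sideways force of about 6 N during the hold, whose cause I did not establish. I then rose straight up. I did not measure that the key came back up; the tool is clear of it and the force reads near zero.
- **Rest of the counter:** In the last picture the dish stands on its pan, and scale B's shutter, the spool and the scoop look unmoved. The dish readings before and after differ by about 6 mm, which I put down to network noise because the tool never came near it. The network did not report the spool in the last check, but it shows in the picture. The spare dish and the jar were out of view in that picture, so I did not check them again.

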